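# Close up the battery chest with the fingertips

### The job

Close up the ash chest with the fingertips alone: push its open drawer fully home without toppling the spent C cells standing in it, and swing the lid over and press it down until it lies flat on the rim. Grasp or lift nothing, and leave the other things on the board standing where they are.

Things in the scene. Friction and masses are not known exactly. Their poses are not given: they have to be found in the camera images.
- chest: ash chest, 170 mm deep (its x), 220 wide (its y), 134 high to the rim; it does not shift. Origin: centre of its underside on the board. Own x points from its front (drawer side) to its back (hinge side), y along the hinge line, z up. One drawer below in the front; above it an open tray, floor 86 mm up, with a lid hinged on the back rim
- drawer (a joint): how far the drawer stands out, m: 0 is fully home, front flush with the chest's front; at most 0.115. It slides out along the chest's -x. Its front is 198 mm wide, from 16 to 78 mm above the board; its floor 22 mm above the board. About 2 N moves it slowly; it stays where left
- drawer_knob (a point): centre of the flat end face of the round wooden knob (28 mm across) in the middle of the drawer front; the face stands 26 mm out from the front, 47 mm above the board, looking along the chest's -x; it moves with the drawer
- lid (a joint): lid angle, rad: 0 is shut, flat on the rim; 1.57 upright; 1.8 the most, leaning back. Stiff hinge: it stays where left; 1 to 3 N at the free edge swings it shut. A flat ash board, 176 mm from hinge line to free edge, 224 wide, 11 thick, no handle; shut, its outer face is 145 mm above the board and its edge overhangs the front by 6 mm
- lid_hinge (a point): middle of the hinge line, at the inner (lower) face of the lid on the chest's back rim, 134 mm above the board
- lid_edge (a point): middle of the lid's free edge, on its outer face (the one on top when shut); it moves with the lid
- drawer_cell0: a spent C cell, dark cylinder with a copper-coloured band, 26 mm diameter, 50 mm tall, 66 g, standing on end, loose, in the drawer; origin at the centre of its foot, z up its axis. It rides with the drawer and topples if the drawer is jerked or slammed
- drawer_cell1: a spent C cell, dark cylinder with a copper-coloured band, 26 mm diameter, 50 mm tall, 66 g, standing on end, loose, in the drawer; origin at the centre of its foot, z up its axis. It rides with the drawer and topples if the drawer is jerked or slammed
- drawer_cell2: a spent C cell, dark cylinder with a copper-coloured band, 26 mm diameter, 50 mm tall, 66 g, standing on end, loose, in the drawer; origin at the centre of its foot, z up its axis. It rides with the drawer and topples if the drawer is jerked or slammed
- bulb: a tubular LED bulb, white tube 32 mm diameter with a screw base, 130 mm long overall, 70 g, lying loose across the chest's upper tray; origin at the underside of the tube about mid-length, its length along y
- jar: blue plastic jar with screw top, 72 mm diameter, 93 mm tall, 160 g, standing on the board; origin at the centre of its underside. A bystander
- saucer: black ceramic saucer, 130 mm diameter, 18 mm high; origin at the centre of its underside. A bystander
- saucer_cell: a spent C cell, dark cylinder with a copper-coloured band, 26 mm diameter, 50 mm tall, 66 g, standing on the saucer; origin at the centre of its foot. A bystander
- cell_a: a spent C cell, dark cylinder with a copper-coloured band, 26 mm diameter, 50 mm tall, 66 g, standing on the board beside the open drawer; origin at the centre of its foot. A bystander
- cell_b: a spent C cell, dark cylinder with a copper-coloured band, 26 mm diameter, 50 mm tall, 66 g, standing on the board beside the open drawer; origin at the centre of its foot. A bystander
- lamp_head: chrome desk-lamp head, a dome standing on its rim, 112 mm diameter, 110 mm tall, 280 g; origin at the centre of the rim. A bystander
- carton: small upright cardboard bulb carton, 55 by 55 mm, 135 mm tall, 60 g; origin at the centre of its underside. A bystander
There are look-alikes about, which are no part of the job. What is meant by the bulb is not orange, and is the smaller of those in its own colour.

How it is judged:
By the outcome, as a careful person would: the job done as asked, in the order asked, and still so for the second after the job is handed in, with the robot touching nothing.
It also fails if it takes over 56 s, if anything falls off the work surface, if the arm or the gripper's body presses on something with over 40 N, if the wrist force passes 120 N, or if a joint passes its speed limit or range.

### The arm

A 6-joint arm with a two-finger parallel gripper is mounted at the origin on the work surface. World frame = base frame: x ahead of the robot, y to its left, z up, the work surface at z = 0. Lengths are in m, angles in rad, forces in N, time in s.
With the tool pointing down it reaches from about 0.375 to 0.925 m from the base axis. Payload 5.7 kg.
Tool frame: the origin (TCP) lies midway between the tips of the shut fingers; the grasp point (between the pads) lies 19 mm behind it; z points along the fingers, y is the line along which they close (so a half turn about z gives the same grasp; the last joint's range is limited). The gripper opens to 88 mm and grips with 3 to 60 N. Pads are 20 mm wide; open, the fingers measure 115 mm over their backs; the gripper's body (75 mm by 178 mm) begins 61 mm behind the grasp point.
Start: joints at [-1.424, 0.359, 1.51, -0, 1.272, -0.115], TCP at [0.155, -0.58, 0.223] pointing down, gripper open.
Joint ranges: [-2.97, 2.97], [-1.01, 2.36], [0.21, 2.38], [-0.96, 4.11], [0.2, 2.71], [-2.98, 2.98]. Speed limits (rad/s): [2.39, 2.39, 3.14, 3.14, 3.14, 3.14].

### API

Orientations are given as a unit quaternion [x, y, z, w].
In Python, from bench import move_ptp, servo_line, goto_joints, move_gripper, sleep, inverse_kinematics, capture, PlanningError, close_job, spot_in, silhouettes, current_clock, current_joint_pos, current_qvel, current_joint_torque, current_position, current_orientation, current_force, current_torque, current_finger_gap gives the robot as it stands. Calls block until the motion is done:
- move_ptp(position, orientation): joint-space move of the TCP to a pose.
- servo_line(position, orientation=None, rate=0.15, contact_N=None): straight line of the TCP; orientation=None keeps the orientation; rate is the mean speed in m/s. With contact_N (N) it stops when the force on the tool has changed by that much, and returns True; else False.
- goto_joints(angles): joint-space move.
- move_gripper(opening): finger opening in m; the grip force is fixed at half the most; returns when the fingers have stopped.
- sleep(seconds).
- inverse_kinematics(position, orientation): joint angles nearest the present ones, or None.
- capture(name): name is "side" or "top"; returns a dict with "image" (420x560x3 uint8, blue, green, red), "range_z" (420x560 float32, m along the optical axis (not along the pixel's ray), 0 where there is no reading), "intrinsics" (3x3 intrinsics, pixels), "R" (3x3) and "t" (3): a world point X has camera coordinates R X + t. Camera axes: x right, y down, z forward; pixel columns grow to the right and rows downward; lengths in m; the calibration is good to about 2 mm. A picture is of the moment at which its call begins.
A pose or a line that the arm cannot do raises PlanningError and nothing moves.
- close_job(): hands the job in, once; it reports no verdict.
Trained networks look in the newest picture that a camera, given by its name, has taken for a name from the list of things; names that differ only in an ending like _2 or _b are one class to them, and where a whole thing is asked for, a point or a joint stands for the part that bears it (a point fixed in the world has none). Each returns a list of dicts, best first, with "conf" (0 to 1); they miss things now and then, are a little off and sometimes report something else, mostly with a low value. They report only what shows in the picture. A call takes as long as a camera call. They do not tell look-alikes from the thing itself.
- spot_in(camera, query): "xy" ([column, row] in pixels, amid what is visible of it).
- silhouettes(camera, query): "region" (420x560 bool, what is visible of it) and "xy" ([column, row] in pixels, amid what is visible of it).
Readings, each from a call of its own:
- current_clock(): time.
- current_joint_pos(): joint angles.
- current_qvel(): joint speeds.
- current_joint_torque(): joint torques, N m.
- current_position(): TCP position.
- current_orientation(): TCP orientation.
- current_force(): force on the tool from outside, world axes, zero at the start.
- current_torque(): the same for the moment, N m.
- current_finger_gap(): finger opening in m.
Only numpy, scipy, OpenCV 4.12 (cv2) and the standard library are available. Lean on these libraries where they do the work, as an engineer would, in place of code of your own. Each camera call takes 0.05 s, during which the arm holds its last target. There are 200 camera calls.

## Working session

There is one attempt and no reset: what is moved stays moved. The work goes in short steps, each a Python script; the robot and the scene stay as the last script left them, time stands still between calls to the robot, and variables do not carry over. Pictures are saved under pics/ and viewed, on a budget of 10 in all, crops included, one or two more only if the job needs it, and the job is handed in when it is done.

```bash
mkdir -p pics
cat > h.py <<'E'
import numpy as np, cv2
from bench import *
def px2w(c,u,v,z=None):
    K=c["intrinsics"];R=np.array(c["R"]);t=np.array(c["t"])
    d=c["range_z"][int(round(v)),int(round(u))] if z is None else z
    return R.T@(d*np.linalg.inv(K)@[u,v,1]-t)
def cloud(c,mask=None):
    Z=c["range_z"];m=Z>0
    if mask is not None:m&=mask
    v,u=np.nonzero(m);K=c["intrinsics"]
    P=np.linalg.inv(K)@np.stack([u,v,np.ones_like(u)])*Z[v,u]
    return (np.array(c["R"]).T@(P-np.array(c["t"])[:,None])).T
E
python3 - <<'E'
from h import *
for n in("side","top"):
    c=capture(n);cv2.imwrite(f"pics/{n}0.png",c["image"]);np.savez(f"{n}0.npz",**c)
    for q in("chest","drawer","drawer_knob","lid","lid_edge","lid_hinge","drawer_cell0","bulb","jar","saucer","lamp_head","carton"):
        for s in silhouettes(n,q):
            if s["conf"]<.3: continue
            P=cloud(c,s["region"])
            if len(P)>5: print(n,q,round(s["conf"],2),np.round(s["xy"]),"med",np.median(P,0).round(3),"lo",np.percentile(P,2,axis=0).round(3),"hi",np.percentile(P,98,axis=0).round(3))
print(current_clock())
E
```

```text
side chest 0.68 [292. 254.] med [0.537 0.182 0.115] lo [ 0.413 -0.059  0.012] hi [0.659 0.243 0.31 ]
side drawer 0.71 [289. 205.] med [ 0.488 -0.04   0.067] lo [ 0.398 -0.069  0.04 ] hi [ 0.577 -0.009  0.082]
side drawer_knob 0.81 [293. 210.] med [ 0.486 -0.04   0.067] lo [ 0.398 -0.071  0.039] hi [ 0.577 -0.008  0.083]
side lid 0.65 [291. 262.] med [0.563 0.212 0.246] lo [0.461 0.176 0.142] hi [0.665 0.247 0.311]
side lid_edge 0.87 [289. 264.] med [0.563 0.212 0.244] lo [0.461 0.173 0.138] hi [0.665 0.247 0.311]
side lid_hinge 0.59 [294. 263.] med [0.564 0.212 0.245] lo [0.462 0.176 0.143] hi [0.665 0.247 0.311]
side bulb 0.86 [428. 317.] med [0.27  0.349 0.04 ] lo [0.201 0.297 0.019] hi [0.341 0.395 0.049]
side bulb 0.61 [200. 283.] med [0.756 0.087 0.029] lo [0.721 0.03  0.014] hi [0.794 0.133 0.036]
side jar 0.75 [280. 120.] med [ 0.421 -0.351  0.07 ] lo [ 0.384 -0.402  0.004] hi [ 0.449 -0.336  0.099]
side saucer 0.57 [198. 149.] med [ 0.67  -0.37   0.012] lo [ 0.606 -0.424  0.003] hi [ 0.721 -0.309  0.022]
side lamp_head 0.72 [279. 399.] med [0.66  0.422 0.06 ] lo [0.611 0.371 
[... 1355 characters left out ...]
6 [232. 209.] med [0.539 0.12  0.116] lo [0.48  0.101 0.104] hi [0.598 0.138 0.122]
top bulb 0.66 [141. 322.] med [0.266 0.338 0.04 ] lo [ 0.195  0.29  -0.001] hi [0.343 0.39  0.048]
top jar 0.61 [425. 260.] med [ 0.415 -0.364  0.092] lo [ 0.383 -0.405  0.007] hi [ 0.447 -0.34   0.098]
top saucer 0.84 [410. 164.] med [ 0.67  -0.369  0.012] lo [ 0.611 -0.425  0.002] hi [ 0.727 -0.31   0.022]
top lamp_head 0.92 [124. 172.] med [0.648 0.392 0.058] lo [0.61  0.355 0.011] hi [0.701 0.445 0.109]
top lamp_head 0.31 [273. 245.] med [0.45  0.013 0.071] lo [ 0.438 -0.001  0.022] hi [0.464 0.025 0.076]
top carton 0.93 [126. 243.] med [0.452 0.353 0.133] lo [0.42  0.328 0.002] hi [0.489 0.396 0.14 ]
1.3
```

View pics/side0.png

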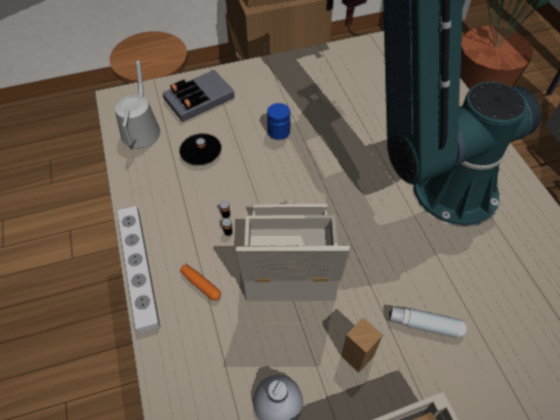

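View pics/top0.png

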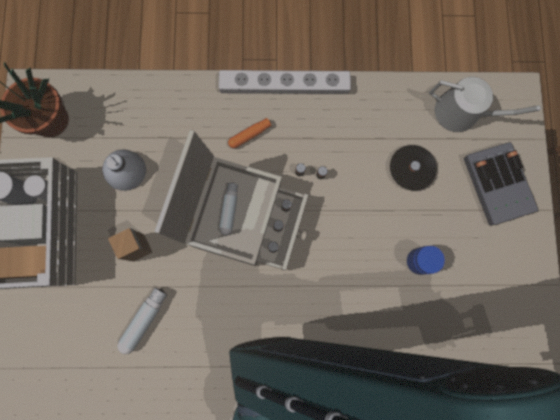

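The top view shows the chest at about (235,210), with the drawer sticking out to the right (knob at about (304,236)) and cells at (286,205), (278,226) and (272,247). The lid is leaning back at about (187,190), and cell_a and cell_b are at (300,170) and (322,172). The bulb in the tray is at (229,208). Next I'll fit the chest frame.

```bash
cat > fit.py <<'E'
from h import *
from scipy.optimize import minimize
def load(n): return dict(np.load(n+"0.npz"))
P=np.vstack([cloud(load("top")),cloud(load("side"))])
P=P[(P[:,0]>.35)&(P[:,0]<.72)&(P[:,1]>-.15)&(P[:,1]<.30)]
rim=P[(abs(P[:,2]-.134)<.006)&(P[:,1]<.25)]
r=cv2.minAreaRect(rim[:,:2].astype(np.float32)*1000);print("rim",r)
L=P[(P[:,2]>.17)];m=L.mean(0);n=np.linalg.svd(L-m,full_matrices=False)[2][2]
print("lid plane",m,n,"top z",L[:,2].max(),len(L))
dr=P[(abs(P[:,2]-.078)<.006)&(P[:,1]<.06)]
print("drawer top", cv2.minAreaRect(dr[:,:2].astype(np.float32)*1000))
E
python3 - <<'E'
from fit import *
h=n[:2]*np.sign(n[1]);yaw=np.arctan2(h[1],h[0]);print("yaw from lid",yaw)
for yaw in [yaw]:
    ex=np.array([np.cos(yaw),np.sin(yaw)]);ey=np.array([-ex[1],ex[0]])
    for nm,Q in(("rim",rim),("drw",dr),("lidtop",L[L[:,2]>.29]),("lid",L)):
        a=Q[:,:2]@ex;b=Q[:,:2]@ey;print(nm,len(Q),np.percentile(a,[0.5,2,10,50,90,98,99.5]).round(3),np.percentile(b,[.5,2,98,99.5]).round(3))
    # knob points / things in front
    a=P[:,:2]@ex;b=P[:,:2]@ey
    a0=np.percentile(dr[:,:2]@ex,2)
    s=(a<a0-.006)&(a>a0-.05)&(P[:,2]>.03)&(P[:,2]<.07)
    print("knob",s.sum(),np.median(P[s],0),a[s].min()-a0,np.median(b[s]))
    # cells with drawer
    s=(P[:,2]>.066)&(P[:,2]<.0735)
    print("cells a,b",[(round(np.median(a[k]),3),round(np.median(b[k]),3)) for k in [s&(b>x)&(b<x+.03)&(a>a0+.02) for x in np.arange(-.60,-.35,.03)] if k.sum()>3])
for q in ("cell_a","drawer_cell0"):
  c=capture("top")
  for s in spot_in("top",q): print(q,round(s["conf"],2),s["xy"],px2w(c,*s["xy"]).round(3))
E
```

```text
rim ((534.7178344726562, 112.23355102539062), (185.0956573486328, 224.59487915039062), 72.80628967285156)
lid plane [0.56261059 0.2090222  0.25527071] [ 0.29172421  0.94739502 -0.13168016] top z 0.3161996067210441 6133
drawer top ((501.8063049316406, 14.080078125), (131.7657928466797, 211.1963348388672), 73.71553802490234)
yaw from lid 1.2720871598722352
rim 1962 [0.173 0.173 0.176 0.22  0.34  0.354 0.356] [-0.589 -0.588 -0.369 -0.366]
drw 921 [0.097 0.098 0.099 0.106 0.19  0.216 0.225] [-0.578 -0.573 -0.383 -0.378]
lidtop 1901 [0.363 0.364 0.365 0.372 0.377 0.378 0.379] [-0.588 -0.584 -0.37  -0.367]
lid 6133 [0.348 0.349 0.353 0.366 0.376 0.378 0.379] [-0.588 -0.584 -0.37  -0.367]
knob 268 [ 0.64099704 -0.10882994  0.05092961] -0.03323081447000577 -0.6463755286484428
cells a,b [(np.float64(0.343), np.float64(-0.578)), (np.float64(0.15), np.float64(-0.547)), (np.float64(0.15), np.float64(-0.533)), (np.float64(0.152), np.float64(-0.488)), (np.float64(0.156), np.float64(-0.473)), (np.float64(0.148), np.float64(-0.432)), (np.float64(0.342), np.float64(-0.414)), (np.float64(0.341), np.float64(-0.376))]
drawer_cell0 0.58 [274.2, 244.2] [0.455 0.01  0.07 ]
drawer_cell0 0.46 [279.6, 227.9] [ 0.496 -0.004  0.07 ]
drawer_cell0 0.4 [286.4, 202.3] [ 0.56  -0.022  0.073]
```

```bash
cat >> h.py <<'E'
from scipy.spatial.transform import Rotation as Ro
YAW=1.272;ex=np.array([np.cos(YAW),np.sin(YAW),0]);ey=np.array([-ex[1],ex[0],0]);ez=np.array([0,0,1.])
AF,AH,BC=.173,.343,-.478
def W(a,z,b=BC): return a*ex+b*ey+z*ez
def ori(th,s=1):
    zt=np.sin(th)*ex-np.cos(th)*ez; y=s*ey
    return Ro.from_matrix(np.stack([np.cross(y,zt),y,zt],1)).as_quat()
def lidp(phi,r=.15,half=.010): return W(AH-r*np.cos(phi)+.011*np.sin(phi)+half, .134+r*np.sin(phi)+.011*np.cos(phi))
E
python3 - <<'E'
from h import *
for s in(1,-1):
  for th in(.35,.52):
    print(s,th,[None if (q:=inverse_kinematics(W(a,z),ori(th,s))) is None else np.round(q,2) for a,z in((.02,.2),(.02,.042),(.14,.042),(.09,.2))])
  print(s,"lid",[None if (q:=inverse_kinematics(lidp(p)+dz,ori(0,s))) is None else np.round(q,2) for p,dz in((1.7,.02*ex+.1*ez),(1.7,.02*ex),(1.2,0*ex),(.6,0*ex),(0,0*ex))])
E
```

```text
1 0.35 [array([-0.67,  0.25,  1.8 ,  0.34,  1.24,  2.64]), array([-0.67,  0.5 ,  1.94,  0.43,  0.88,  2.47]), array([-0.42,  0.49,  1.97,  0.5 ,  0.8 ,  2.65]), array([-0.53,  0.24,  1.82,  0.37,  1.19,  2.76])]
1 0.52 [array([-0.78,  0.31,  1.8 ,  0.47,  1.32,  2.48]), array([-0.78,  0.56,  1.92,  0.55,  0.99,  2.28]), array([-0.55,  0.54,  1.98,  0.67,  0.88,  2.39]), array([-0.65,  0.29,  1.83,  0.51,  1.26,  2.57])]
1 lid [array([ 0.29,  0.3 ,  1.21, -0.  ,  1.63, -2.55]), array([ 0.29,  0.35,  1.37, -0.  ,  1.42, -2.55]), array([ 0.15,  0.27,  1.5 , -0.  ,  1.37, -2.69]), array([ 0.03,  0.26,  1.65, -0.  ,  1.24, -2.81]), array([-0.03,  0.33,  1.77, -0.  ,  1.03, -2.87])]
-1 0.35 [array([-0.67,  0.25,  1.8 ,  0.34,  1.24, -0.51]), array([-0.67,  0.5 ,  1.94,  0.43,  0.88, -0.67]), array([-0.42,  0.49,  1.97,  0.5 ,  0.8 , -0.5 ]), array([-0.53,  0.24,  1.82,  0.37,  1.19, -0.39])]
-1 0.52 [array([-0.78,  0.31,  1.8 ,  0.47,  1.32, -0.66]), array([-0.78,  0.56,  1.92,  0.55,  0.99, -0.86]), array([-0.55,  0.54,  1.98,  0.67,  0.88, -0.75]), array([-0.65,  0.29,  1.83,  0.51,  1.26, -0.57])]
-1 lid [array([ 0.29,  0.3 ,  1.21, -0.  ,  1.63,  0.59]), array([ 0.29,  0.35,  1.37, -0.  ,  1.42,  0.59]), array([ 0.15,  0.27,  1.5 , -0.  ,  1.37,  0.45]), array([ 0.03,  0.26,  1.65, -0.  ,  1.24,  0.33]), array([-0.03,  0.33,  1.77, -0.  ,  1.03,  0.27])]
```

Run:
```python
from h import *
q=ori(.45,-1)
move_gripper(0.0)
move_ptp(W(.02,.20),q)
servo_line(W(.035,.043),rate=.12)
print("contact",servo_line(W(.080,.043),rate=.02,contact_N=1.2),(current_position()@ex),current_force(),current_clock())
c=capture("top");cv2.imwrite("pics/t1.png",cv2.resize(c["image"][130:320,180:430],None,fx=3,fy=3))
```

```text
contact True 0.06206485623846543 [-0.65112883 -0.7846918  -1.18317098] 7.6083
```

View pics/t1.png

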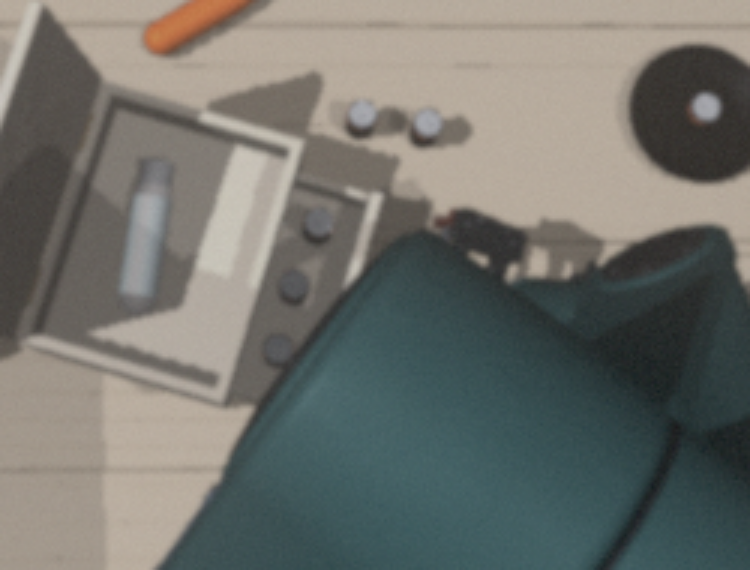

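The picture shows the tip at the knob and the three cells standing in the drawer (crop (318,223), (293,286), (278,348)). Contact came exactly where the fit put it, so I'm pushing now.

Run:
```python
from h import *
f0=current_force()
r=servo_line(W(.132,.043),rate=.025,contact_N=12); print(r,current_position()@ex,current_force()@ex)
if not r:
    r=servo_line(W(.146,.043),rate=.012,contact_N=7); print(r,current_position()@ex,current_force()@ex)
sleep(.2);print(current_force()@ex,current_clock())
servo_line(W(.10,.043),rate=.08)
c=capture("top");cv2.imwrite("pics/t2.png",cv2.resize(c["image"][130:320,180:430],None,fx=3,fy=3))
c=capture("side");cv2.imwrite("pics/s2.png",cv2.resize(c["image"][130:320,180:430],None,fx=3,fy=3))
```

```text
False 0.13198831585441811 -1.1126361390806982
True 0.1373127298420566 -3.0804095126066353
-2.0495949765595896 11.4583
```

View pics/t2.png

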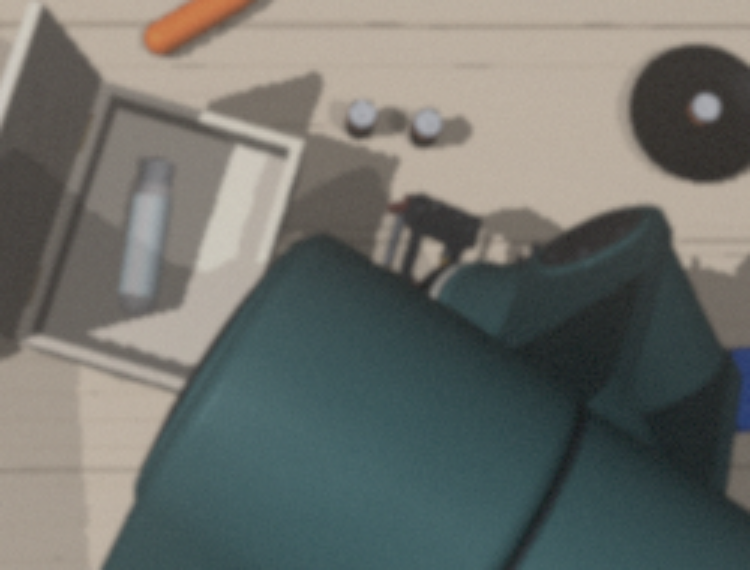

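The drawer is gone from view at about (270,290), and it stopped within 1 mm of the expected home position. I'll press again, more firmly, to confirm the end stop.

Run:
```python
from h import *
servo_line(W(.130,.043),rate=.05)
r=servo_line(W(.150,.043),rate=.012,contact_N=15); print(r,current_position()@ex,current_force()@ex)
servo_line(W(.115,.043),rate=.08)
servo_line(W(.03,.12),rate=.15)
servo_line(W(.02,.38),rate=.25)
for p in (W(.20,.40),): move_ptp(p,ori(0,-1))
move_ptp(lidp(1.7)+.03*ex+.11*ez,ori(0,-1))
print(current_clock())
c=capture("side");cv2.imwrite("pics/s3.png",cv2.resize(c["image"][110:330,150:400],None,fx=3,fy=2.7));np.savez("s3.npz",**c)
```

```text
True 0.13732859464674832 -3.930047480301806
18.0917
```

View pics/s3.png

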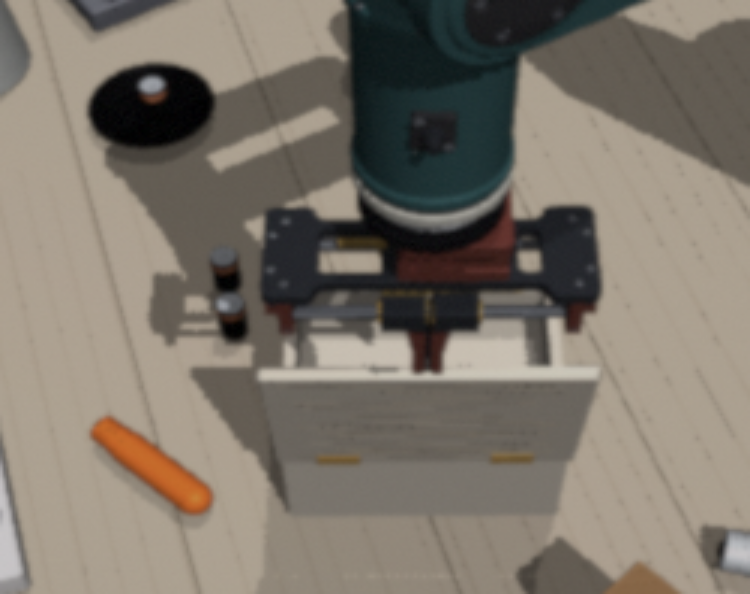

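Cells, saucer and bulb are undisturbed. The lid's free edge is at row 373 of the crop, with the fingertips apparently just above it at (425,370). I'll descend behind the lid with contact detection on, checking the projection first, then swing.

Run:
```python
from h import *
c=np.load("s3.npz");p=current_position();x=c["intrinsics"]@(c["R"]@p+c["t"]);x=x[:2]/x[2]
print("tip a,z",p@ex,p[2],"px crop",(x-[150,110])*[3,2.7])
hit=servo_line(lidp(1.7)+.03*ex,rate=.12,contact_N=3);print("descend hit",hit,current_position()@ex,current_position()[2])
if not hit:
    print(servo_line(lidp(1.7)-.02*ex,rate=.04,contact_N=1.5),current_position()@ex,current_force().round(2),current_clock())
```

```text
tip a,z 0.411067375052403 0.39147706871742827 px crop [425.29898344 358.0670782 ]
descend hit False 0.4135130160975461 0.2822527515086891
True 0.3866070230890388 [-0.58  0.72 -0.29] 19.9417
```

Run:
```python
from h import *
for phi in [1.55,1.35,1.15,.95,.75,.55,.38,.22,.10]:
    servo_line(lidp(phi,half=.012),rate=.09)
    f=current_force(); print(phi,f.round(1),current_position().round(3))
    if np.linalg.norm(f)>25: break
print(current_clock())
c=capture("side");cv2.imwrite("pics/s4.png",cv2.resize(c["image"][110:330,150:400],None,fx=3,fy=2.7))
```

```text
1.55 [ 0.4 -0.3 -0.4] [0.563 0.205 0.284]
1.35 [-0.2 -0.1  0.7] [0.554 0.176 0.283]
1.15 [-0.4  0.1  0.3] [0.546 0.149 0.275]
0.95 [-0.3  0.1  0.6] [0.538 0.123 0.262]
0.75 [0.3 0.5 0.5] [0.531 0.1   0.244]
0.55 [ 0.3 -0.3  0.8] [0.525 0.082 0.221]
0.38 [0.1 0.6 0.3] [0.521 0.069 0.2  ]
0.22 [-0.1  0.8 -0.1] [0.519 0.061 0.177]
0.1 [ 0.  -0.1  0.7] [0.517 0.057 0.16 ]
23.9833
```

View pics/s4.png

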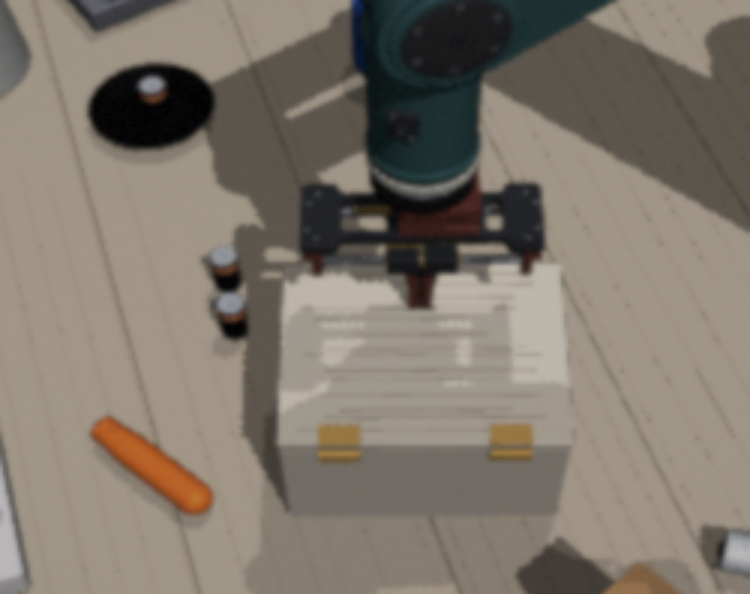

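The lid has swung nearly shut, with the tip on it at (420,300). Next I'll press it down, back off and check.

Run:
```python
from h import *
p=lidp(0,half=.012); p[2]=.125
r=servo_line(p,rate=.03,contact_N=12);print(r,current_position().round(4),current_force().round(1))
sleep(.3)
q=current_position().copy();q[2]+=.06;servo_line(q,rate=.15)
servo_line(np.array([q[0],q[1],.40]),rate=.25)
move_ptp([.16,-.55,.35],ori(0,-1))
print(current_clock())
for n in("top","side"):
    c=capture(n);cv2.imwrite(f"pics/{n}5.png",c["image"])
    P=cloud(c);a=P[:,:2]@ex[:2];b=P[:,:2]@ey[:2]
    s=(a>AF+.01)&(a<AH-.015)&(abs(b-BC)<.09)&(P[:,2]>.1)
    A=np.c_[a[s]-AH,b[s]-BC,np.ones(s.sum())];k=np.linalg.lstsq(A,P[s,2],rcond=None)[0]
    print(n,s.sum(),"lid z",np.percentile(P[s,2],[5,50,95]).round(4),"slope a,b",k.round(4))
    s=(a>.03)&(a<AF-.01)&(abs(b-BC)<.10)&(P[:,2]>.03)
    print(" sticking out:",s.sum(),(a[s].min(),np.median(P[s],0)) if s.any() else "")
```

```text
True [0.5178 0.0561 0.1458] [-1.5 -0.3  7.8]
28.9417
top 4605 lid z [0.1432 0.1466 0.1501] slope a,b [ 0.0016 -0.0023  0.1468]
 sticking out: 61 (np.float64(0.1470225127625193), array([0.5020998 , 0.00717024, 0.05854748]))
side 3990 lid z [0.1436 0.1468 0.1502] slope a,b [-0.0011 -0.0008  0.1468]
 sticking out: 0
```

View pics/top5.png

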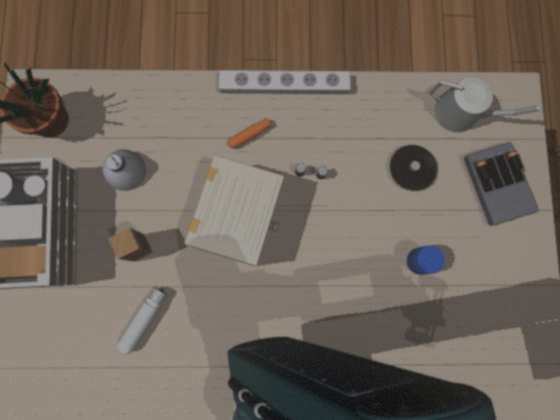

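View pics/side5.png

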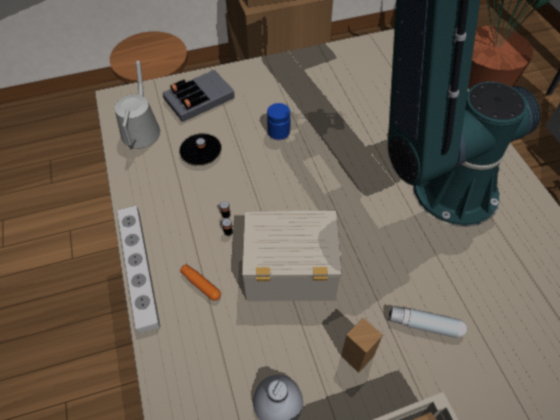

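The lid lies flat (slope under 0.003), and the knob face is at 0.147, which is exactly home. Every bystander is where it was: cells at (300,170) and (322,172), saucer (413,168), jar (426,260), carton (127,243), lamp (124,170).

```bash
python3 -c "
from bench import *
close_job()"
```

```text
the job is handed in; nothing more can be done
```

The chest is closed and the job is handed in; the last clock reading, just before the final pictures, was 28.9 s of the 56 s allowed. I pushed the drawer home slowly by its knob with the shut fingertips. Then I swung the lid over from behind and pressed it down near its free edge.

- **Drawer:** it stopped at the same point on two separate pushes, the second one firmer. In the final top picture the knob face stands 26 mm out from the chest front, so the drawer is fully home.
- **Lid:** it is flat, with a slope of at most 0.002 in depth from both cameras. The pressing tip stopped at 145.8 mm, against 145 mm nominal. The cameras read 146.7 mm, which is within their calibration of about 2 mm.
- **Bystanders:** all stand where they were in the first pictures. I judged this by eye and did not measure their positions again.
- **Not checked directly:** the three drawer cells can't be seen with the drawer shut. They were standing when the push began, the push was at or below 25 mm/s, and no jerk showed in the force readings.

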